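# Release the tins from the lever-gated chute

## Robot

A 7-joint arm with a two-finger parallel gripper is mounted at the origin on the work surface. World frame = base frame: x ahead of the robot, y to its left, z up, the work surface at z = 0. Lengths are in mm, angles in rad, forces in N, time in s.
With the tool pointing down it reaches from about 400 to 875 mm from the base axis. Payload 4.4 kg.
Tool frame: the origin (TCP) lies at the very end of the fingers, on their centre line; the grasp point (between the pads) lies 19 mm behind it (ctrl.grasp_offset is the distance from the TCP to the grasp point, in mm); z points along the fingers, y is the line along which they close (so a half turn about z gives the same grasp; the last joint's range is limited). The gripper opens to 85 mm and grips with 20 to 120 N. Pads are 22 mm wide; open, the fingers measure 114 mm over their backs; the gripper's body (76 mm by 85 mm) begins 54 mm behind the grasp point. The pads swing forward as they close: fully open they stand 13 mm farther back than shut.
Start: joints at [1.081, 0.628, 0.038, 1.517, -0.027, 0.996, -0.02], TCP at [267.326, -592.499, 231.313] pointing down, gripper open.
Joint ranges: [-3.06, 3.06], [-0.37, 2.12], [-1.25, 1.32], [0.18, 2.47], [-1.1, 4.24], [0.23, 1.98], [-2.94, 2.94]. Speed limits (rad/s): [2.57, 2.57, 3.14, 3.14, 3.14, 3.14, 3.14].

## Interface

Orientations are given as [roll, pitch, yaw] about the fixed x, y, z axes, in that order (R = Rz(yaw) Ry(pitch) Rx(roll)).
In Python, from cell import status, cams, ctrl gives the robot as it stands.
- The arm moves only by the tool move_arm, never from a script. Its argument "plan" is a list of rows, each a list of 3 entries, a list of its own where there are three numbers: the shift along the world's x, y, z in mm, then the turn, a rotation vector about the world's x, y, z in degrees, then the opening, from 0 (shut) to 1 (fully open). In form: [[[x, y, z], [wx, wy, wz], gripper], ...]. A call has 1 to 10 rows; each row shifts and turns the commanded pose from where the row before left it; what a row does not reach is not made up. A row lasts 1/8 s, in which the tool goes at most 62.5 mm and 10.7 degrees, less where a joint would pass 70% of its speed; a pose out of reach is approached as far as the arm can. A call with a gripper value outside its range is refused whole. The fingers move at their own pace and stop on an object; the grip force is fixed at half the most. Time passes only in rows, so rows that do not move let the fingers close. It gives the time, the measured TCP pose, the force, the opening and the grip force at its end, in the units of the state.
- status.read_state(): the state, without advancing time (a new reading comes with each control period).
- cams.get_image(name): name is "scene" or "side" or "wrist"; returns the picture (480x640x3 uint8, blue, green, red); there is no depth.
- cams.camera_params(name): a dict with "K" (3x3 intrinsics, pixels), "pose" (4x4, takes a point from camera to world coordinates); the wrist camera has in their place "tool_from_camera" (4x4, takes a point from camera to tool coordinates, whose origin is the TCP and whose axes are the flange's). Camera axes: x right, y down, z forward; pixel columns grow to the right and rows downward; lengths in mm; the calibration is good to about 2 mm. A picture is of the moment at which its call begins: read the wrist's pose just before it. camera_params takes no time and is no camera call.
- ctrl.finish_job(): hands the job in; it is judged then, once.
The state is a dict: "clock": time; "qpos": joint angles; "qd": joint speeds; "tau": joint torques, N m; "eef_pos": TCP position; "tool_rot": TCP orientation; "force": force on the tool from outside, world axes, zero at the start; "torque": the same for the moment, N m; "width": finger opening in mm; "gripper_force": force on a finger pad.
Only numpy, scipy, OpenCV 4.12 (cv2) and the standard library are available. Lean on these libraries where they do the work, as an engineer would, in place of code of your own. Each camera call takes 0.05 s, during which the arm holds its last target. There are 200 camera calls.

## Task

Let the three tins out of their chute: press down the black paddle of the rocking lever on the chute that holds the tins, so that its gate lifts, and keep it down until all three tins have rolled past the gate to the front of the chute. Then let the lever come back up so that the gate shuts behind them. Work only with the paddle: do not touch the tins or the gates, leave the walnuts' chute shut, and do not shift the other things on the table.

Things in the scene. Friction and masses are not known exactly. Their poses are not given: they have to be found in the camera images.
- tin_chute: Fixed aluminium gravity chute with the three tins: open trough 320 mm long (its x), 66 mm wide inside, walls 25 mm high, lip at each end. Floor slopes down 10 degrees to its -x end (front, roughly facing the robot) and is 43 mm above the table at x = 0, where the gate is. Origin: on the table under the trough's middle, z up. Lever beside and over it; the other chute is alike.
- tin_paddle_top (a point): Centre of the top face of the black press paddle, 60 x 50 x 10 mm (along the chute's x, y, z), on the lever of the chute with the tins: at the chute's x = 0, y = -175 mm, 121 mm above the table at rest, nothing beneath it. Pressed to the stop it goes down 41 mm and 7 mm towards the pivot.
- tin_lever (a joint): Rocking lever along y on the chute with the tins; pivot (axis x) at the chute's x = 0, y = -90, z = 115 mm; paddle 85 mm to its -y, gate 90 mm to its +y. 0 = gate shut, paddle up; grows as the paddle goes down; 0.5 rad = stop, gate fully up. Things pass under the gate from 0.36 rad. A spring returns it to 0: 2.5 N on the paddle to start, 8 N at the stop.
- tin_gate_edge (a point): Middle of the lower edge of the steel gate plate of the chute with the tins, 5 mm thick, 36 wide, 64 high, hanging from the lever across the trough. At rest at the chute's x = 0, y = 0 and 14 mm above the trough floor, about 50 mm higher at the stop.
- nut_chute: Fixed aluminium gravity chute with the three walnuts: open trough 320 mm long (its x), 66 mm wide inside, walls 25 mm high, lip at each end. Floor slopes down 10 degrees to its -x end (front, roughly facing the robot) and is 43 mm above the table at x = 0, where the gate is. Origin: on the table under the trough's middle, z up. Lever beside and over it; the other chute is alike.
- nut_paddle_top (a point): Centre of the top face of the black press paddle, 60 x 50 x 10 mm (along the chute's x, y, z), on the lever of the chute with the walnuts: at the chute's x = 0, y = -175 mm, 121 mm above the table at rest, nothing beneath it. Pressed to the stop it goes down 41 mm and 7 mm towards the pivot.
- nut_lever (a joint): Rocking lever along y on the chute with the walnuts; pivot (axis x) at the chute's x = 0, y = -90, z = 115 mm; paddle 85 mm to its -y, gate 90 mm to its +y. 0 = gate shut, paddle up; grows as the paddle goes down; 0.5 rad = stop, gate fully up. Things pass under the gate from 0.36 rad. A spring returns it to 0: 2.5 N on the paddle to start, 8 N at the stop.
- nut_gate_edge (a point): Middle of the lower edge of the steel gate plate of the chute with the walnuts, 5 mm thick, 36 wide, 64 high, hanging from the lever across the trough. At rest at the chute's x = 0, y = 0 and 14 mm above the trough floor, about 50 mm higher at the stop.
- tin0_mid (a point): Centre of a small steel tin with a paper band, a plain cylinder 40 mm in diameter and 56 mm long, lying across its trough so that it rolls (nearest the gate at the start).
- tin1_mid (a point): Centre of a small steel tin with a paper band, a plain cylinder 40 mm in diameter and 56 mm long, lying across its trough so that it rolls (second at the start).
- tin2_mid (a point): Centre of a small steel tin with a paper band, a plain cylinder 40 mm in diameter and 56 mm long, lying across its trough so that it rolls (last, farthest from the gate at the start).
- nut0_mid (a point): Centre of a round brown walnut, a ball 40 mm in diameter, in its trough (nearest the gate at the start).
- nut1_mid (a point): Centre of a round brown walnut, a ball 40 mm in diameter, in its trough (second at the start).
- nut2_mid (a point): Centre of a round brown walnut, a ball 40 mm in diameter, in its trough (last, farthest from the gate at the start).
- shaker: Glass shaker with a steel cap, 40 mm across, 85 mm tall, beside the tins' chute, behind its lever. Origin under its centre.
- cup: Small steel cup, 60 mm across, 55 mm tall, beside the tins' chute, in front of its lever. Origin under its centre.
- jar: Amber glass jar, 44 mm across, 70 mm tall, beside the walnuts' chute, behind its lever. Origin under its centre.
- squeeze: Clear squeeze bottle, 56 mm across, 150 mm tall, at the left. Origin under its centre.
- spatula: Spatula lying on the table at the right. Origin at its underside.
- bowl: Steel bowl, 160 mm across, 70 mm tall, far right. Origin under its centre.
- cutter: Steel ring cookie cutter, 60 mm across, 35 mm tall, near left. Origin under its centre.

How it is judged (in metres and radians):
On the way, in this order (a step that is already met when the one before it is completed fails the run):
1. the gate of the tins' chute is lifted by its lever (value of joint tin_lever above 0.3 rad), for 0.05 s.
2. all three tins are past the gate while it is still held up (x of each of tin0_mid, tin1_mid, tin2_mid in the frame of tin_chute below -0.022 m and value of joint tin_lever above 0.2 rad), for 0.1 s.
At the end, for the whole second after the job is handed in: All three tins lie at rest (under 30 mm/s) in the front half of their own trough, centres at least 22 mm past the gate; both levers are back within 0.05 rad of shut; the walnuts are still behind their gate (x of each of tin0_mid, tin1_mid, tin2_mid in the frame of tin_chute below -0.022 m and y of tin0_mid in the frame of tin_chute between -0.03 and 0.03 m and y of tin1_mid in the frame of tin_chute between -0.03 and 0.03 m and y of tin2_mid in the frame of tin_chute between -0.03 and 0.03 m and x of each of nut0_mid, nut1_mid, nut2_mid in the frame of nut_chute above 0.01 m and height (world z) of each of tin0_mid, tin1_mid, tin2_mid below 0.085 m and linear speed of each of tin0, tin1, tin2 below 0.03 m/s and value of joint each of tin_lever, nut_lever below 0.05 rad); the robot touches nothing.
It fails at once if the robot touches a tin (over 0.5 N) (contact force between any of the fingers, the arm and tin0 above 0.5 N or contact force between any of the fingers, the arm and tin1 above 0.5 N or contact force between any of the fingers, the arm and tin2 above 0.5 N).
It fails at once if the robot touches a gate (over 0.5 N) (contact force between any of the fingers, the arm and tin_lever_c2 above 0.5 N or contact force between any of the fingers, the arm and nut_lever_c2 above 0.5 N).
It fails at once if a tin is lifted out of the trough (height (world z) of any of tin0_mid, tin1_mid, tin2_mid above 0.13 m).
It fails at once if the walnuts' lever is pressed (over 0.1 rad) (value of joint nut_lever above 0.1 rad).
It fails at once if a walnut or another loose thing on the table is moved over 25 mm (distance of any of nut0_mid, nut1_mid, nut2_mid, shaker, cup, jar, squeeze, spatula, bowl, cutter from where it was at the start of the episode above 0.025 m).
It also fails if it takes over 40 s, if anything falls off the work surface, if the arm or the gripper's body presses on something with over 40 N, if the wrist force passes 120 N, or if a joint passes its speed limit or range.

## Working session

There is one attempt and no reset: what is moved stays moved. The work goes in short steps, Python scripts to look and compute and a tool call to move; the robot and the scene stay as the last step left them, time stands still between calls to the robot, and variables do not carry over. Pictures are saved under pics/ and viewed, at most 10 in all, crops included, and the job is handed in when it is done.

Besides the shell and the picture viewer there is one more tool, called after "Emit:" as name(argument=value, ...), one argument or row to a line, values as JSON. move_arm: Moves the arm, as the interface text tells. Its arguments: {"type":"object","properties":{"plan":{"type":"array","items":{"type":"array"}}},"required":["plan"]}

```bash
mkdir -p pics; python3 - <<'E'
from cell import status,cams,ctrl
import cv2
for n in("scene","side"):
    cv2.imwrite(f"pics/{n}0.png",cams.get_image(n)); p=cams.camera_params(n); print(n,p["K"],p["pose"])
s=status.read_state(); print(s["clock"],s["eef_pos"],s["tool_rot"],s["width"],s["force"])
E
```

```text
scene [[560.46072901   0.         322.22961881]
 [  0.         560.46072901 244.63796724]
 [  0.           0.           1.        ]] [[ 7.94796227e-01  4.70105309e-01 -3.83796764e-01  1.03209800e+03]
 [ 6.06860209e-01 -6.20276036e-01  4.96969139e-01 -6.13959393e+02]
 [-4.43210508e-03 -6.27900181e-01 -7.78281260e-01  1.04895127e+03]
 [ 0.00000000e+00  0.00000000e+00  0.00000000e+00  1.00000000e+00]]
side [[507.62998899   0.         318.13661412]
 [  0.         507.62998899 244.6126343 ]
 [  0.           0.           1.        ]] [[-9.95579038e-01 -5.54919241e-02  7.57827564e-02  4.44820520e+02]
 [-9.34869676e-02  5.07371893e-01 -8.56641086e-01  1.10362947e+03]
 [ 9.08662152e-03 -8.59938608e-01 -5.10316592e-01  7.35500338e+02]
 [ 0.00000000e+00  0.00000000e+00  0.00000000e+00  1.00000000e+00]]
0.1 [ 267.10622739 -591.93021984  230.46516147] [-3.13980286e+00 -5.20359873e-07  4.23831236e-01] 85.0418309835041 [0.39737393 0.74567038 0.40703399]
```

View pics/scene0.png

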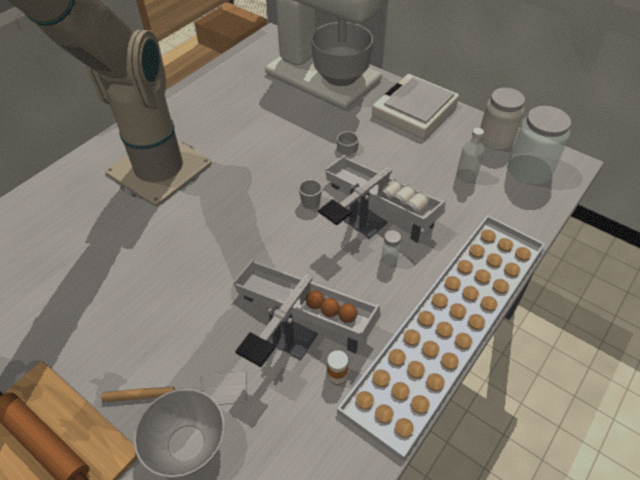

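View pics/side0.png

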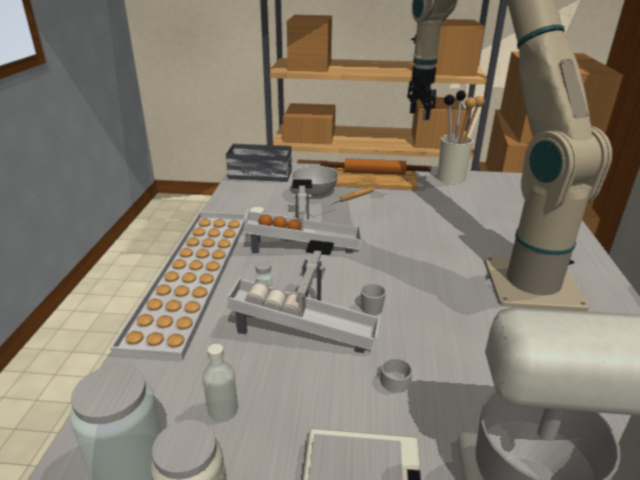

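The tins' chute is the upper one in the scene view: paddle at about (335,212), tins at about (405,194). In the side view its paddle is at about (320,247) and its trough runs (230,290)–(378,340). I'll enlarge both to fit the pose.

```bash
python3 - <<'E'
import cv2,numpy as np
a=cv2.imread("pics/scene0.png")[145:245,300:450]; b=cv2.imread("pics/side0.png")[230:360,220:390]
a=cv2.resize(a,(600,400),interpolation=cv2.INTER_CUBIC); b=cv2.resize(b,(680,520),interpolation=cv2.INTER_CUBIC)
cv2.imwrite("pics/a.png",a);cv2.imwrite("pics/b.png",b)
E
```

```text
(no output)
```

View pics/a.png

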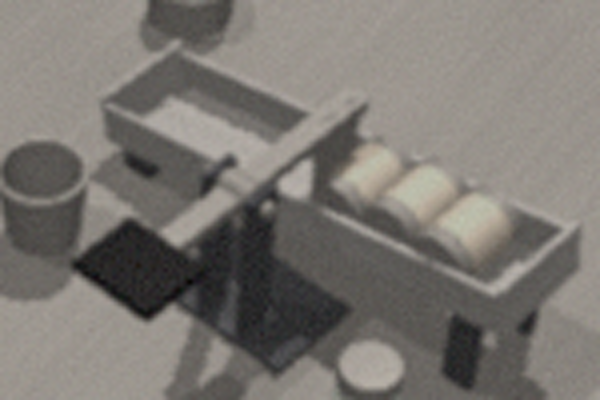

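View pics/b.png

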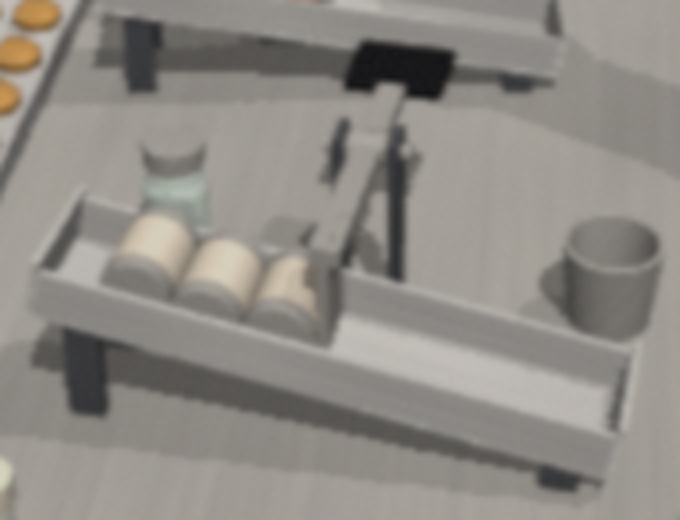

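Scene crop: the rim corners are at (105,103), (180,48), (580,230) and (490,293), and the paddle's at (75,263), (130,219), (205,268) and (148,311). Side crop: the rim corners are at (637,343), (612,435), (38,268) and (83,195), with the paddle centre near (402,67). Fitting the pose to these.

```bash
cat > fit.py <<'E'
from cell import status,cams
import numpy as np
from scipy.optimize import least_squares
C={n:cams.camera_params(n) for n in("scene","side")}
def proj(n,P):
    T=np.linalg.inv(C[n]["pose"]); q=P@T[:3,:3].T+T[:3,3]; q=q@C[n]["K"].T; return q[:,:2]/q[:,2:]
c,s=np.cos(np.radians(10)),np.sin(np.radians(10))
def model(hl,hw):
    r=[[sx*hl*c-25*s,sy*hw,43+sx*hl*s+25*c] for sx,sy in((-1,-1),(-1,1),(1,1),(1,-1))]
    p=[[x,-175+y,121] for x,y in((-30,-25),(-30,25),(30,25),(30,-25))]
    return np.array(r+p+[[0,-175,121]],float)
def world(v,P):
    a=v[2]; R=np.array([[np.cos(a),-np.sin(a),0],[np.sin(a),np.cos(a),0],[0,0,1]]); return P@R.T+[v[0],v[1],0]
sc=np.array([[105,103],[180,48],[580,230],[490,293],[75,263],[130,219],[205,268],[148,311]])/4+[300-.4,145-.4]
sd=np.array([[637,343],[612,435],[38,268],[83,195],[402,67]])/4+[220-.4,230-.4]
def res(v):
    P=world(v,model(v[3],v[4])); return np.r_[(proj("scene",P[:8])-sc).ravel(),(proj("side",P[[0,1,2,3,8]])-sd).ravel()]
r=least_squares(res,[600,100,0,162,36],x_scale=[10,10,.1,5,2],loss="soft_l1")
print(r.x.round(3)); print(res(r.x).reshape(-1,2).round(1).tolist())
print("paddle",world(r.x,np.array([[0,-175,121.],[0,-168,80],[0,-90,115],[0,0,120]])).round(1).tolist())
E
python3 fit.py
```

```text
[ 5.54120e+02  2.46955e+02 -1.12000e-01  1.55681e+02  3.66430e+01]
[[-0.6, 1.0], [-0.2, 0.7], [-2.3, -0.5], [1.0, 0.8], [-2.1, -1.1], [-0.6, -1.8], [0.3, -0.7], [-0.7, 0.8], [-2.2, 1.3], [0.2, 0.4], [-0.6, 1.4], [-0.2, 0.3], [-1.4, -1.5]]
paddle [[534.6, 73.0, 121.0], [535.4, 80.0, 80.0], [544.1, 157.5, 115.0], [554.1, 247.0, 120.0]]
```

Emit:
move_arm(
  plan=[
    [[10,25,0],[0,0,-3],0],
    [[19,47,0],[0,0,-3],0],
    [[19,47,0],[0,0,-3],0],
    [[19,47,0],[0,0,-3],0],
    [[19,47,0],[0,0,-3],0],
    [[19,47,0],[0,0,-3],0],
    [[19,47,0],[0,0,-3],0],
    [[19,47,0],[0,0,-3],0],
    [[19,47,0],[0,0,-3],0],
    [[19,47,0],[0,0,-3],0],
  ],
)

```text
clock: 1.35
eef_pos: [448.7, -142.9, 231.2]
tool_rot: [-3.142, 0.0, -0.102]
force: [0.7, -0.3, 0.2]
width: -0.1
gripper_force: 0.0
```

Emit:
move_arm(
  plan=[
    [[19,47,0],[0,0,0],0],
    [[19,47,0],[0,0,0],0],
    [[19,47,0],[0,0,0],0],
    [[19,47,0],[0,0,0],0],
    [[11,25,0],[0,0,0],0],
    [[0,0,0],[0,0,0],0],
    [[0,0,0],[0,0,0],0],
  ],
)

```text
clock: 2.22
eef_pos: [534.6, 67.2, 231.0]
tool_rot: [3.14, 0.001, -0.101]
force: [-0.3, -0.4, 0.4]
width: 0.1
gripper_force: 0.0
```

Emit:
move_arm(
  plan=[
    [[0,3,-35],[0,0,0],0],
    [[0,3,-35],[0,0,0],0],
    [[0,0,0],[0,0,0],0],
    [[0,0,0],[0,0,0],0],
  ],
)

```text
clock: 2.72
eef_pos: [535.9, 73.3, 162.4]
tool_rot: [3.141, -0.001, -0.102]
force: [-0.3, 0.5, 0.1]
width: -0.1
gripper_force: 0.0
```

```bash
python3 - <<'E'
from cell import status,cams
import cv2,numpy as np
w=cams.get_image("wrist"); s=cams.get_image("scene")[100:260,260:460]
cv2.imwrite("pics/m.png",np.hstack([cv2.resize(w,(400,300)),cv2.resize(s,(400,320),interpolation=cv2.INTER_CUBIC)[:300]]))
x=status.read_state(); p=x["eef_pos"]; print(p,x["force"])
from fit import proj
tip=np.array([p]); q=proj("scene",tip); print("tip px scene",q,(q-[260,100])*2+[400,0])
T=np.linalg.inv(cams.camera_params("wrist")["tool_from_camera"]); K=cams.camera_params("wrist")["K"]
for z in (0,40):
    q=T@[0,0,z,1]; q=K@q[:3]; print(z,q[:2]/q[2]/1.6)
E
```

```text
[536.38495914  73.91186495 162.84556292] [ 0.2391458   0.9257255  -0.78445386]
[ 5.54120e+02  2.46955e+02 -1.12000e-01  1.55681e+02  3.66430e+01]
[[-0.6, 1.0], [-0.2, 0.7], [-2.3, -0.5], [1.0, 0.8], [-2.1, -1.1], [-0.6, -1.8], [0.3, -0.7], [-0.7, 0.8], [-2.2, 1.3], [0.2, 0.4], [-0.6, 1.4], [-0.2, 0.3], [-1.4, -1.5]]
paddle [[534.6, 73.0, 121.0], [535.4, 80.0, 80.0], [544.1, 157.5, 115.0], [554.1, 247.0, 120.0]]
tip px scene [[334.78903197 197.24043468]] [[549.57806395 194.48086937]]
0 [200.73284504 189.17333215]
40 [200.65787614 168.52629419]
```

View pics/m.png

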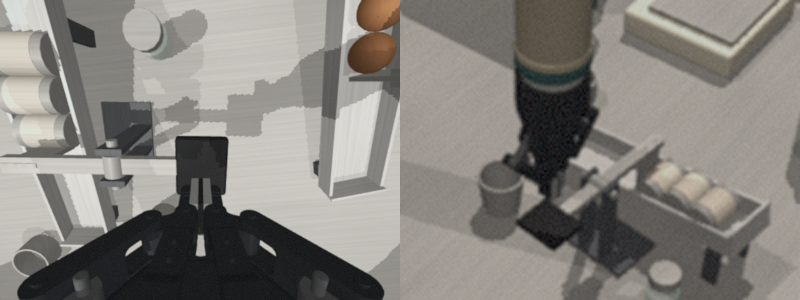

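The wrist view shows the paddle centred at about (202,166), and the TCP projects onto it at (201,168), so I can press straight down.

Emit:
move_arm(
  plan=[
    [[-1,0,-20],[0,0,0],0],
    [[0,0,-18],[0,0,0],0],
    [[0,1,-10],[0,0,0],0],
    [[0,2,-10],[0,0,0],0],
    [[0,2,-10],[0,0,0],0],
    [[0,2,-10],[0,0,0],0],
    [[0,0,-4],[0,0,0],0],
    [[0,0,0],[0,0,0],0],
    [[0,0,0],[0,0,0],0],
  ],
)

```text
clock: 3.95
eef_pos: [535.9, 81.5, 82.3]
tool_rot: [-3.14, -0.004, -0.1]
force: [-3.9, -2.1, 23.0]
width: 0.2
gripper_force: 10.7
```

```bash
python3 - <<'E'
from cell import status,cams
import cv2,numpy as np
w=cams.get_image("side")[220:370,210:400]; s=cams.get_image("scene")[120:250,290:460]
cv2.imwrite("pics/n.png",np.hstack([cv2.resize(w,(400,316),interpolation=cv2.INTER_CUBIC),cv2.resize(s,(400,316),interpolation=cv2.INTER_CUBIC)]))
x=status.read_state(); print(x["eef_pos"],x["force"],x["clock"])
E
```

```text
[535.86291992  81.48660409  82.32652199] [-5.30706834 -1.90178676 21.70371033] 4.05
```

View pics/n.png

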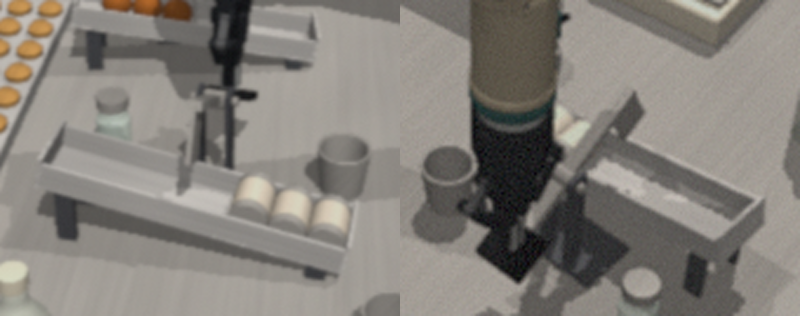

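All three tins have rolled to the front; in the side crop they are at (255,200), (292,212) and (330,220), past the gate at (190,165). I'll hold briefly, then release straight up.

Emit:
move_arm(
  plan=[
    [[0,0,0],[0,0,0],0],
    [[0,0,0],[0,0,0],0],
    [[0,-2,10],[0,0,0],0],
    [[0,-2,10],[0,0,0],0],
    [[0,-2,10],[0,0,0],0],
    [[0,-1,12],[0,0,0],0],
    [[0,0,25],[0,0,0],0],
    [[0,0,40],[0,0,0],0],
    [[0,0,40],[0,0,0],0],
    [[0,0,0],[0,0,0],0],
  ],
)

```text
clock: 5.3
eef_pos: [536.2, 76.4, 229.3]
tool_rot: [-3.138, -0.006, -0.098]
force: [-0.3, 0.3, -0.3]
width: 0.2
gripper_force: 0.0
```

Emit:
move_arm(
  plan=[
    [[0,0,0],[0,0,0],0],
    [[0,0,0],[0,0,0],0],
    [[0,0,0],[0,0,0],0],
    [[0,0,0],[0,0,0],0],
  ],
)

```text
clock: 5.8
eef_pos: [534.0, 74.5, 225.7]
tool_rot: [3.141, 0.001, -0.1]
force: [-0.1, 0.7, -0.0]
width: -0.1
gripper_force: 0.0
```

```bash
python3 - <<'E'
from cell import status,cams
import cv2,numpy as np
w=cams.get_image("side")[220:370,210:400]; s=cams.get_image("scene")[120:250,290:460]
cv2.imwrite("pics/o.png",np.hstack([cv2.resize(w,(400,316),interpolation=cv2.INTER_CUBIC),cv2.resize(s,(400,316),interpolation=cv2.INTER_CUBIC)]))
x=status.read_state(); print(x["eef_pos"],x["force"],x["clock"])
E
```

```text
[534.2115393   74.45164126 225.98275174] [-0.11705538  0.3006682  -0.19271124] 5.9
```

View pics/o.png

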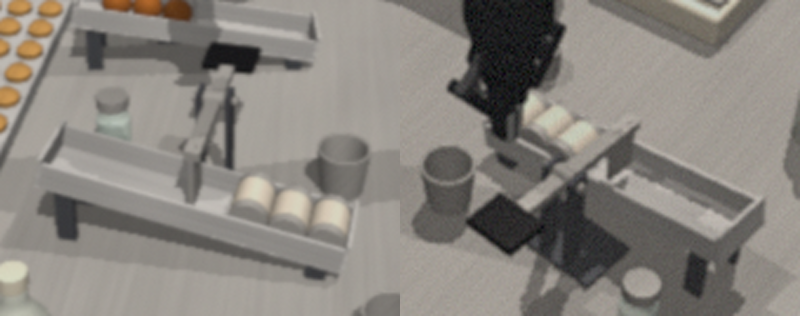

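The paddle is back up (side crop (232,57)) and the gate is down behind the three tins resting at the front. The walnuts haven't moved and the robot is clear, so I'm handing in.

```bash
python3 -c "
from cell import ctrl
print(ctrl.finish_job())"
```

```text
the job is handed in; nothing more can be done
None
```

The three tins are out and at rest at the front of their chute with the gate shut behind them, the walnuts' chute stayed shut, and the job is handed in; no verdict came back.

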